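# Lift a plaster cast from its mould with a self-tapping screw

### The job

A plaster cast sits in the black rubber mould with a steel wing-headed self-tapping screw standing loosely in its sloping face. Push the screw firmly, but not so hard that the plaster cracks (stay below 25 N), along its own leaning axis while turning it clockwise, so that its thread bites and it goes fully home, before the cast leaves the mould. Then lift the cast out of the mould by the screw, set it down gently and upright near the middle of the marble slab and let go; leave the other things on the bench where they are.

Things in the scene. Friction and masses are not known exactly. Their poses are not given: they have to be found in the camera images.
- mould: Fixed open black rubber mould, 87 x 93 mm outside (x, y), 30 mm high, floor and walls 9 mm thick: the cavity is 69 x 75 mm and 21 mm deep. Origin at the centre of its underside, z up.
- cast: Loose pale yellow plaster cast, 280 to 430 g with the screw. Base 64 x 70 mm (x, y), 26 mm high, lying in the mould cavity with 2.5 mm play on each side; on it a hump with a row of teeth, its top sloping at 30 deg and rising away from the -x side, which faces roughly towards the robot. Plaster 47 mm high at most. Origin at the centre of its underside, z up.
- screw_hole (a point): Mouth of the screw's hole in the cast's sloping face, at (4, 0, 38) mm in the cast's frame; axes as the cast's. The hole's axis, pointing out, is (-0.5, 0, 0.866): it leans 30 deg from vertical to the cast's -x side.
- screw_bar (a point): Centre of the screw's flat steel wing, the part to grip: 32 mm long (x of this frame), 10 mm thick (y), 24 mm tall (z). z is the screw's axis pointing out, leaning 30 deg. Below it a neck 10 mm in diameter and a flange 19 mm in diameter, its underside 41.5 mm below this point. It stands 58 mm out from the plaster along the axis at the start, 42 to 49 mm at the end.
- screw (a joint): How far the screw has gone in along its axis, m: 0 at the start, 0.009 to 0.015 when fully home. Until the thread bites it springs out again: 6.8 N + 0.45 N per mm. The thread begins 0.005 to 0.010 in, unseen and different each time; pushed on, with the turn below 0.75 rad, the screw comes to a hard stop about 2 mm beyond that beginning, felt at 10 to 13 N.
- screw_turn (a joint): Turn, rad, clockwise as seen looking down: 0 to 0.35 at the start, stop at 2.75. If it is not pushed in past the thread's beginning when it passes 0.5 to 0.9 it binds or skates over without biting, and must be turned back below 0.4. Once past 0.9 pushed in it has bitten: it holds by itself and draws in 3 mm per rad, fully home from 2.4 on. Moment below 0.3 N m.
- slab: Fixed marble slab 170 x 160 mm (x, y), 14 mm thick, lying on the bench. Origin at the centre of its underside, z up.
- model_a: Bystander: loose plaster model 59 x 56 mm, 29 mm high, in the middle of the bench. Origin at its underside.
- model_b: Bystander: loose grey-green model, same shape, nearer the robot.
- model_c: Bystander: loose plaster model, same shape, farther from the robot.
- bowl: Bystander: green mixing bowl, 116 mm across, 65 mm high. Origin under its centre.
- jar: Bystander: white jar 60 mm across, 75 mm high. Origin under its centre.
- spatula: Bystander: spatula 200 mm long lying on the bench.
- brush: Bystander: brush 170 mm long lying on the bench.

How it is judged:
On the way, in this order (a step that is already met when the one before it is completed fails the run):
1. the screw is turned fully home while the cast lies in the mould (value of joint screw_turn above 2.3 rad and value of joint screw above 0.0075 m and z of cast in the frame of mould below 0.016 m and horizontal distance between cast and mould below 0.008 m), for 0.2 s.
2. the cast is lifted clear of the mould (z of cast in the frame of mould above 0.035 m), for 0.1 s.
At the end, for the whole second after the job is handed in: The cast stands upright (within 0.06 rad) and at rest on the slab, its centre within 45 mm of the slab's centre along each of the slab's sides, released, with the screw still home (turned more than 2.3 rad and more than 7.5 mm in) (x of cast in the frame of slab between -0.045 and 0.045 m and y of cast in the frame of slab between -0.045 and 0.045 m and z of cast in the frame of slab between 0.011 and 0.017 m and angle between cast's own z axis and vertical below 0.06 rad and linear speed of cast below 0.02 m/s and value of joint screw_turn above 2.3 rad and value of joint screw above 0.0075 m); the robot touches nothing.
It fails at once if the cast is raised in the mould before the screw is home (z of cast in the frame of mould above 0.024 m and value of joint screw_turn below 2.2 rad).
It fails at once if the cast is dropped or knocked onto the slab (horizontal distance between cast and slab below 0.11 m and height (world z) of cast below 0.035 m and linear speed of cast above 0.35 m/s).
It fails at once if a bystander is moved by more than 30 mm (distance of any of model_a, model_b, model_c, bowl, jar, spatula, brush from where it was at the start of the episode above 0.03 m).
It fails at once if the cast is pressed into the mould with over 40 N (contact force between cast and mould above 40 N).
It also fails if it takes over 72 s, if anything falls off the work surface, if the arm or the gripper's body presses on something with over 40 N, if the wrist force passes 120 N, or if a joint passes its speed limit or range.

### The arm

A 7-joint arm with a two-finger parallel gripper is mounted at the origin on the work surface. World frame = base frame: x ahead of the robot, y to its left, z up, the work surface at z = 0. Lengths are in m, angles in rad, forces in N, time in s.
With the tool pointing down it reaches from about 0.425 to 0.875 m from the base axis. Payload 9.9 kg.
Tool frame: the origin (TCP) lies at the very end of the fingers, on their centre line; the grasp point (between the pads) lies 19 mm behind it (robot.grip_depth is the z of the grasp point in the tool frame, in m); z points along the fingers, y is the line along which they close (so a half turn about z gives the same grasp; the last joint's range is limited). The gripper opens to 85 mm and grips with 20 to 120 N. Pads are 22 mm wide; open, the fingers measure 114 mm over their backs; the gripper's body (76 mm by 85 mm) begins 54 mm behind the grasp point. The pads swing forward as they close: fully open they stand 13 mm farther back than shut.
Start: joints at [-1.212, 0.576, 0.025, 1.437, -0.015, 1.129, -0.057], TCP at [0.289, 0.61, 0.231] pointing down, gripper open.
Joint ranges: [-2.76, 2.76], [-0.34, 2.15], [-1.52, 1.57], [0.19, 2.46], [-1.09, 4.23], [0.17, 1.99], [-2.82, 2.82]. Speed limits (rad/s): [2.22, 2.22, 3.01, 3.01, 3.14, 3.14, 3.14].

### API

Orientations are given as [roll, pitch, yaw] about the fixed x, y, z axes, in that order (R = Rz(yaw) Ry(pitch) Rx(roll)).
In Python, from cell import robot gives the robot as it stands.
- The arm moves only by the tool inch_along, called after ">>>" as name(argument=value, ...) on one line, values as JSON. Schema: {"type":"object","properties":{"motion":{"type":"array","items":{"type":"array","items":{"type":"array","items":{"type":"number"},"minItems":7,"maxItems":7},"minItems":1,"maxItems":8},"minItems":1,"maxItems":1},"only":{"type":"string"},"quiet":{"type":"boolean"},"lines":{"type":"string"}},"required":["motion"],"additionalProperties":false}. motion is a list that holds a single list of rows (three levels of brackets), with 1 to 8 rows, each of 7 numbers: a rotation vector rx, ry, rz in rad, then dx, dy, dz in m, then the finger opening in m; each row shifts and turns the commanded pose from where the row before left it, along the tool's axes as they then stand; what a row does not reach is not made up. A row lasts 1/12 s, in which the tool goes at most 0.0417 m and 0.125 rad, less where a joint would pass 70% of its speed; a pose out of reach is approached as far as the arm can. The fingers move at their own pace and stop on an object; the grip force is fixed at half the most. Time passes only in rows, so rows that do not move let the fingers close. The tool returns the time, the measured TCP pose, the force, the opening and the grip force at its end. only (a regular expression) keeps the lines of the reply that match it, lines (a string "A,B") keeps lines A to B, and quiet returns only ok. Input that does not fit is refused with a message, and nothing moves.
- robot.observe(): the state, without advancing time (a new reading comes with each control period).
- robot.get_image(name): name is "side" or "top"; returns the picture (420x560x3 uint8, red, green, blue); there is no depth.
- robot.camera_params(name): a dict with "mtx" (3x3 intrinsics, pixels), "origin" and "rotation" of the camera in the world. Camera axes: x right, y down, z forward; pixel columns grow to the right and rows downward; lengths in m; the calibration is good to about 2 mm. A picture is of the moment at which its call begins. camera_params takes no time and is no camera call.
- robot.hand_in(): hands the job in; it is judged then, once.
The state is a dict: "clock": time; "qpos": joint angles; "joint_vel": joint speeds; "joint_torque": joint torques, N m; "position": TCP position; "eef_rot": TCP orientation; "force": force on the tool from outside, world axes, zero at the start; "wrist_torque": the same for the moment, N m; "opening": finger opening in m; "gripper_force": force on a finger pad.
Only numpy, scipy, OpenCV 4.12 (cv2) and the standard library are available. Lean on these libraries where they do the work, as an engineer would, in place of code of your own. Each camera call takes 0.05 s, during which the arm holds its last target. There are 200 camera calls.

## Working session

There is one attempt and no reset: what is moved stays moved. The work goes in short steps, Python scripts to look and compute and a tool call to move; the robot and the scene stay as the last step left them, time stands still between calls to the robot, and variables do not carry over. Pictures are saved under pics/ and viewed, at most 12 in all, crops included, and the job is handed in when it is done.

```bash
ls; mkdir -p pics
```

Run:
```python
from cell import robot
import cv2,numpy as np
np.set_printoptions(precision=4,suppress=True)
for n in("side","top"):
    im=robot.get_image(n); cv2.imwrite(f"pics/{n}0.png",im[:,:,::-1])
    p=robot.camera_params(n); print(n,p)
print(robot.observe())
```

```text
cell.py
pics
side {'mtx': array([[530.1054,   0.    , 283.3416],
       [  0.    , 530.1054, 207.6818],
       [  0.    ,   0.    ,   1.    ]]), 'origin': array([ 0.0107, -0.7899,  0.9317]), 'rotation': array([-2.2894,  0.0199, -0.6158])}
top {'mtx': array([[474.455 ,   0.    , 284.7138],
       [  0.    , 474.455 , 203.2024],
       [  0.    ,   0.    ,   1.    ]]), 'origin': array([0.3159, 0.0289, 1.3985]), 'rotation': array([-2.9511, -0.0044, -1.5831])}
{'clock': 0.1, 'qpos': array([-1.2118,  0.5765,  0.0248,  1.4378, -0.015 ,  1.129 , -0.0565]), 'joint_vel': array([-0.001 , -0.0041,  0.0001,  0.0001,  0.0002, -0.0008,  0.001 ]), 'joint_torque': array([  0.0069, -76.7306,   2.2584, -28.6605,   0.0161,   0.0086,
        -0.    ]), 'position': array([0.289 , 0.6096, 0.2305]), 'eef_rot': array([-3.1401,  0.0001,  2.6989]), 'force': array([ 0.7405,  0.5011, -0.0556]), 'wrist_torque': array([-0.0135, -0.0178,  0.0293]), 'gripper_force': 0.0, 'opening': 0.08515270285040961}
```
View pics/side0.png

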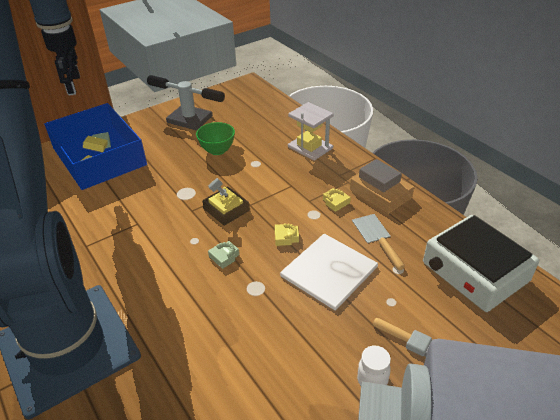

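View pics/top0.png

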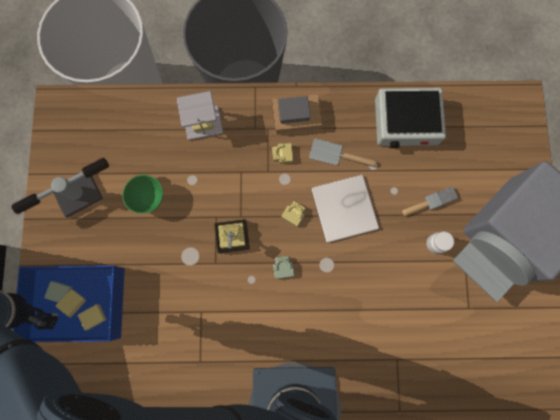

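Side view: mould with cast at about (226,205), screw wing near (217,187), slab centre near (330,271). Top view: mould near (232,236), slab near (345,208), three models near (294,213), (284,267) and (283,153). Next I'll enlarge both views.

Create h.py:
```python
from cell import robot
import cv2,numpy as np
from scipy.spatial.transform import Rotation as R
np.set_printoptions(precision=4,suppress=True)
def cam(n):
    p=robot.camera_params(n); return p["mtx"],p["origin"],R.from_euler("xyz",p["rotation"]).as_matrix()
def proj(n,P):
    K,o,r=cam(n); c=(np.atleast_2d(P)-o)@r; q=c@K.T; return q[:,:2]/q[:,2:]
def ray(n,uv):
    K,o,r=cam(n); return o, r@np.linalg.solve(K,np.array([*uv,1.]))
def atz(n,uv,z):
    o,d=ray(n,uv); return o+d*(z-o[2])/d[2]
def tri(uvs,uvt):
    (a,d),(b,e)=ray("side",uvs),ray("top",uvt)
    s=np.linalg.lstsq(np.c_[d,-e],b-a,rcond=None)[0]; p,q=a+s[0]*d,b+s[1]*e
    return (p+q)/2,np.linalg.norm(p-q)
```

Run:
```python
from h import *
s=cv2.imread("pics/side0.png");t=cv2.imread("pics/top0.png")
f=lambda i,u,v:cv2.resize(i[v:v+60,u:u+60],(400,400),interpolation=cv2.INTER_CUBIC)
a=np.hstack([f(s,195,170),f(t,205,207)])
cv2.imwrite("pics/z0.png",a)
# slab & mould segmentation in top
hsv=cv2.cvtColor(t,cv2.COLOR_BGR2HSV)
m=((hsv[:,:,1]<50)&(hsv[:,:,2]>150)).astype(np.uint8); m=cv2.morphologyEx(m,cv2.MORPH_CLOSE,np.ones((9,9)))
for c in cv2.findContours(m,0,2)[0]:
    if 2000<cv2.contourArea(c)<6000:
        b=cv2.boxPoints(cv2.minAreaRect(c)); print("slab",b); P=np.array([atz("top",x,.014) for x in b]);print(P,P.mean(0),np.linalg.norm(np.diff(P,axis=0),axis=1))
print("side slab ctr",atz("side",(330,271),.014))
print(proj("top",[0.289,0.61,0.231]),proj("side",[0.289,0.61,0.231]))
d=((t.max(2)<60)).astype(np.uint8); d[:200]=0;d[265:]=0;d[:,:205]=0;d[:,262:]=0
c=max(cv2.findContours(d,0,2)[0],key=cv2.contourArea);b=cv2.boxPoints(cv2.minAreaRect(c));print("mould",b);P=np.array([atz("top",x,.03) for x in b]);print(P,P.mean(0),np.linalg.norm(np.diff(P,axis=0),axis=1))
```

```text
slab [[310.8056 187.7344]
 [362.6231 173.2255]
 [377.9317 227.8991]
 [326.1142 242.408 ]]
[[ 0.6291 -0.0592  0.014 ]
 [ 0.672  -0.2163  0.014 ]
 [ 0.5056 -0.2542  0.014 ]
 [ 0.4646 -0.1003  0.014 ]] [ 0.5678 -0.1575  0.014 ] [0.1628 0.1707 0.1593]
side slab ctr [ 0.5603 -0.1681  0.014 ]
[[ 40.2839 309.188 ]] [[75.9229 89.9367]]
mould [[214.2439 223.1951]
 [245.9634 219.6707]
 [249.2317 249.0854]
 [217.5122 252.6097]]
[[0.5228 0.2255 0.03  ]
 [0.5321 0.1332 0.03  ]
 [0.4462 0.1235 0.03  ]
 [0.4372 0.2147 0.03  ]] [0.4846 0.1742 0.03  ] [0.0928 0.0864 0.0917]
```

View pics/z0.png

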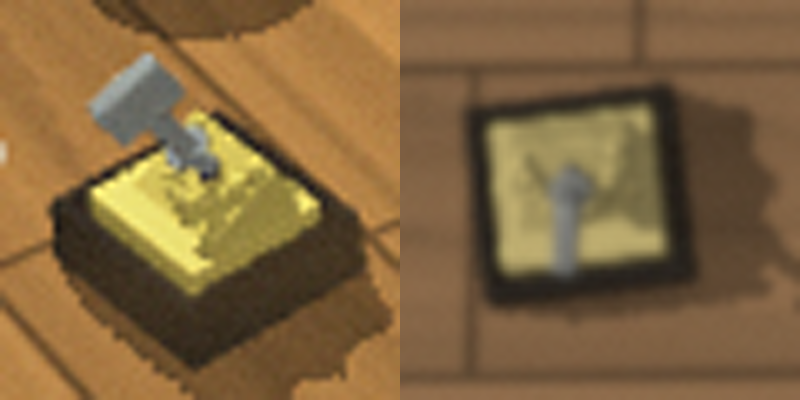

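Enlarged views: the wing's centre is at crop (138,97), i.e. side pixel (215.7,184.5). In the top view the wing is nearly edge-on, from crop (565,270) to (572,185), so its long side lies in the lean plane. I'll overlay the model for several turn values.

Add to h.py:
```python
def wing(bar,yaw,tilt,turn):
    M=R.from_euler("z",yaw).as_matrix()@R.from_euler("y",-tilt).as_matrix()@R.from_euler("z",-turn).as_matrix()
    c=np.array([[x,y,z] for x in(-.016,.016) for y in(-.005,.005) for z in(-.012,.012)])
    return bar+c@M.T, M
```

Create ov.py:
```python
from h import *
s=cv2.imread("pics/side0.png");t=cv2.imread("pics/top0.png")
yaw=.108;C=np.array([.4846,.1742,.009]);Rz=R.from_euler("z",yaw).as_matrix()
ax=Rz@[-.5,0,.8660]; hole=C+Rz@[.004,0,.038]; bar=hole+.058*ax
print("bar pred",bar,proj("side",bar),proj("top",bar))
S=9.;rows=[]
for im,n,(u,v) in((s,"side",(200,172)),(t,"top",(212,215))):
    r=[]
    for turn in(0,.2,.35):
        a=cv2.resize(im[v:v+44,u:u+44],(264,264),interpolation=cv2.INTER_CUBIC)
        f=lambda P:((proj(n,P)-[u,v]+.5)*6).astype(np.int32)
        w,_=wing(bar,yaw,np.pi/6,turn)
        cv2.polylines(a,[cv2.convexHull(f(w))],True,(0,0,255),1)
        mo=np.array([[x,y,.03] for x,y in((-.0435,-.0465),(.0435,-.0465),(.0435,.0465),(-.0435,.0465))])@Rz.T+[C[0],C[1],0]
        cv2.polylines(a,[f(mo)],True,(255,0,0),1); cv2.circle(a,tuple(int(q) for q in f(hole)[0]),3,(0,255,0),1)
        r.append(a)
    rows.append(np.hstack(r))
cv2.imwrite("pics/ov.png",np.vstack(rows))
```

```bash
python3 ov.py
```

```text
bar pred [0.4597 0.1715 0.0972] [[215.1364 185.2737]] [[230.0695 242.0638]]
```

View pics/ov.png

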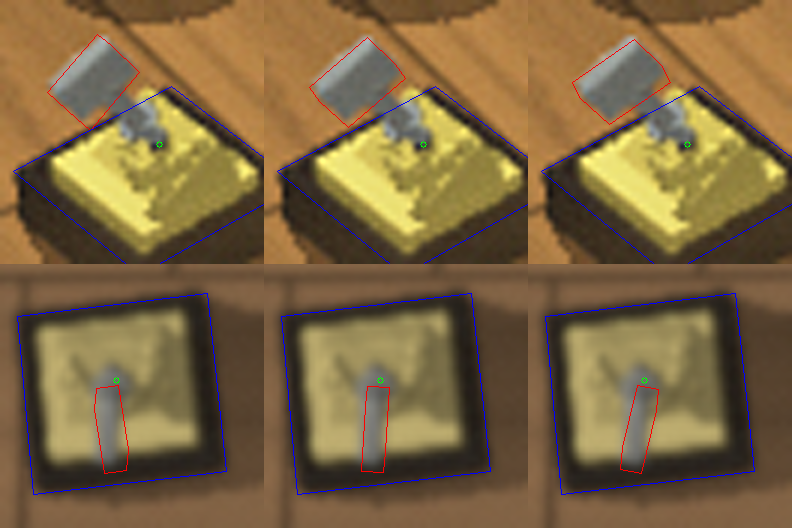

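Create fit.py:
```python
from h import *
from scipy.optimize import minimize
def fit(sf,tf,bar0,yaw,turn0,win=(("side",200,172),("top",212,215)),L=.0415):
    ims={"side":cv2.imread(sf),"top":cv2.imread(tf)}; D=[]
    for n,u,v in win:
        a=cv2.resize(ims[n][v:v+44,u:u+44],(264,264),interpolation=cv2.INTER_CUBIC)
        h=cv2.cvtColor(a,cv2.COLOR_BGR2HSV); m=((h[:,:,1]<(60 if n=="side" else 52))&(h[:,:,2]>75)).astype(np.uint8)
        k,l,st,_=cv2.connectedComponentsWithStats(m); i=1+np.argmax(st[1:,4]); D.append((n,u,v,(l==i).astype(np.float32)))
    th=np.linspace(0,6.28,12); cyl=lambda r,z:np.c_[r*np.cos(th),r*np.sin(th),z+0*th]
    def ren(p):
        o=[]
        w,M=wing(p[:3],yaw,np.pi/6,p[3])
        for n,u,v,m in D:
            a=np.zeros((264,264),np.uint8)
            for P in(w,p[:3]+np.r_[cyl(.005,-.012),cyl(.005,-L)]@M.T,p[:3]+np.r_[cyl(.0095,-L+.003),cyl(.0095,-L)]@M.T):
                cv2.fillConvexPoly(a,cv2.convexHull(np.round(((proj(n,P)-[u,v]+.5)*6-.5)*16).astype(np.int32)),255,shift=4,lineType=cv2.LINE_AA)
            o.append(a/255.)
        return o
    f=lambda q:sum(np.abs(cv2.GaussianBlur(a,(0,0),3)-cv2.GaussianBlur(d[3],(0,0),3)).sum() for a,d in zip(ren(q*sc),D))
    sc=np.array([.001,.001,.001,.05]); x0=np.r_[bar0,turn0]/sc
    r=minimize(f,x0,method="Nelder-Mead",options=dict(initial_simplex=np.vstack([x0]+[x0+3*e for e in np.eye(4)]),maxiter=400))
    p=r.x*sc; out=[]
    for (n,u,v,m),a in zip(D,ren(p)): out.append(np.dstack([m*255,a*255,0*a]).astype(np.uint8))
    cv2.imwrite("pics/fit.png",np.hstack(out)); return p,f(x0),r.fun
if __name__=="__main__":
    print(fit("pics/side0.png","pics/top0.png",[.4597,.1715,.0972],.108,.18))
```

```bash
python3 fit.py
```

```text
(array([0.4617, 0.1738, 0.0967, 0.1896]), np.float64(2528.2813443816494), np.float64(1878.094650906593))
```

View pics/fit.png

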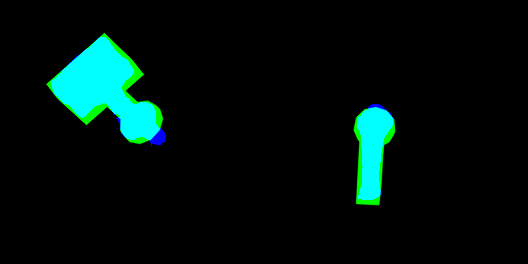

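The fit agrees with both silhouettes: wing centre (0.4617,0.1738,0.0967), turn about 0.19. Now the approach moves.

Add to h.py:
```python
def st(): 
    o=robot.observe(); return o,np.array(o["position"]),R.from_euler("xyz",o["eef_rot"]).as_matrix()
def target(bar,yaw,turn,back,half=False):
    _,M=wing(np.array(bar),yaw,np.pi/6,turn); z=-M[:,2]; y=M[:,1]*(-1 if half else 1); T=np.c_[np.cross(y,z),y,z]
    return np.array(bar)+(.019-back)*z, T
def rel(p,T):
    o,p0,R0=st(); return R.from_matrix(R0.T@T).as_rotvec(), R0.T@(p-p0)
```

Create go.py:
```python
from h import *
B=[.4617,.1738,.0967]
for half in(False,True):
    p,T=target(B,.108,.19,.09,half); w,d=rel(p,T); print(half,"goal",p,"rot",w,np.linalg.norm(w),"d",d)
```

```bash
python3 go.py
```

```text
False goal [0.4264 0.17   0.1582] rot [-0.192  -0.4909 -0.352 ] 0.6338543835814707 d [-0.3125 -0.3382  0.0729]
True goal [0.4264 0.17   0.1582] rot [-0.6847  0.2677  2.6952] 2.7936990704575706 d [-0.3125 -0.3382  0.0729]
```

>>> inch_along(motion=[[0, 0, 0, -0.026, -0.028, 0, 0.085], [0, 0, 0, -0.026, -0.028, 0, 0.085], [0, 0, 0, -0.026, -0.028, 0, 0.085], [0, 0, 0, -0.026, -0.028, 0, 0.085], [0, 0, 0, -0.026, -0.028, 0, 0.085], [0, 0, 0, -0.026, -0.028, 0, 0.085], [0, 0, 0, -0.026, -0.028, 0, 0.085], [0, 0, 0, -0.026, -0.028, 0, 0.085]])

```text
refused: motion: the value is too long (schema: maxItems 1). Nothing was moved.
```

Nothing moved. I misread the format; it is a list holding one list of rows, three levels of brackets. Resending.

>>> inch_along(motion=[[[0, 0, 0, -0.026, -0.028, 0, 0.085], [0, 0, 0, -0.026, -0.028, 0, 0.085], [0, 0, 0, -0.026, -0.028, 0, 0.085], [0, 0, 0, -0.026, -0.028, 0, 0.085], [0, 0, 0, -0.026, -0.028, 0, 0.085], [0, 0, 0, -0.026, -0.028, 0, 0.085], [0, 0, 0, -0.026, -0.028, 0, 0.085], [0, 0, 0, -0.026, -0.028, 0, 0.085]]])

```text
clock: 0.77
position: [0.3812, 0.3164, 0.2311]
eef_rot: [-3.141, -0.0, 2.699]
force: [1.4, -0.6, -0.8]
opening: 0.0848
gripper_force: 0.0
```

>>> inch_along(motion=[[[0, 0, 0, -0.026, -0.028, 0, 0.085], [0, 0, 0, -0.026, -0.028, 0, 0.085], [0, 0, 0, -0.026, -0.028, 0, 0.085], [0, 0, 0, -0.026, -0.028, 0, 0.085]]])

```text
clock: 1.1
position: [0.4272, 0.1707, 0.2313]
eef_rot: [-3.142, -0.0, 2.699]
force: [0.3, -0.4, -0.3]
opening: 0.0851
gripper_force: 0.0
```

```bash
python3 go.py; python3 -c "
from h import *;print(st()[0]['qpos'])"
```

```text
False goal [0.4264 0.17   0.1582] rot [-0.1906 -0.4908 -0.3523] 0.6335122954687405 d [ 0.0003 -0.001   0.0731]
True goal [0.4264 0.17   0.1582] rot [-0.6845  0.2658  2.6952] 2.793405885521645 d [ 0.0003 -0.001   0.0731]
[-0.572   0.2601  0.1147  1.9819 -0.0376  0.9017  0.6904]
```

>>> inch_along(motion=[[[-0.0318, -0.0818, -0.0587, 0, 0, 0, 0.05], [-0.0318, -0.0818, -0.0587, 0, 0, 0, 0.05], [-0.0318, -0.0818, -0.0587, 0, 0, 0, 0.05], [-0.0318, -0.0818, -0.0587, 0, 0, 0, 0.05], [-0.0318, -0.0818, -0.0587, 0, 0, 0, 0.05], [-0.0318, -0.0818, -0.0587, 0, 0, 0, 0.05], [0, 0, 0, 0, 0, 0, 0.05]]])

```text
clock: 1.68
position: [0.4275, 0.1688, 0.2309]
eef_rot: [3.045, 0.474, 3.003]
force: [-0.4, -0.3, 0.1]
opening: 0.0499
gripper_force: 0.0
```

```bash
python3 go.py; python3 -c "
from h import *;print(st()[0]['qpos'])"
```

```text
False goal [0.4264 0.17   0.1582] rot [-0.025  -0.0369 -0.0285] 0.052887677376073715 d [ 0.0343 -0.0052  0.0639]
True goal [0.4264 0.17   0.1582] rot [-0.0574  0.0389  3.1123] 3.1130638193574454 d [ 0.0343 -0.0052  0.0639]
[-0.8819  0.0851  0.203   2.3686  0.7424  0.3788  0.1189]
```

>>> inch_along(motion=[[[-0.008, -0.012, -0.009, 0.012, -0.002, 0.021, 0.05], [-0.008, -0.012, -0.009, 0.011, -0.002, 0.021, 0.05], [-0.008, -0.012, -0.009, 0.011, -0.002, 0.022, 0.05], [0, 0, 0, 0, 0, 0, 0.05]]])

```text
clock: 2.02
position: [0.431, 0.1663, 0.1906]
eef_rot: [3.058, 0.493, 3.016]
force: [0.7, -0.6, -1.5]
opening: 0.0499
gripper_force: 0.0
```

```bash
python3 go.py; python3 -c "
from h import *;print(st()[0]['qpos'])"
```

```text
False goal [0.4264 0.17   0.1582] rot [-0.0324 -0.0189 -0.0147] 0.04026513978882484 d [0.0197 0.0008 0.0264]
True goal [0.4264 0.17   0.1582] rot [-0.0295  0.0506  3.1263] 3.1268897645465032 d [0.0197 0.0008 0.0264]
[-0.7727  0.1737  0.0822  2.4413  1.1829  0.301  -0.3364]
```

Create go2.py:
```python
from h import *
import sys
B=[.4617,.1738,.0967]; up=float(sys.argv[1])
p,T=target(B,.108,.19,0); p=p+[0,0,up]; w,d=rel(p,T); o=st()[0]; print("goal",p,"rot",w,"d",d,"q",o["qpos"])
```

```bash
python3 go2.py .08
```

```text
goal [0.4711 0.1748 0.1602] rot [-0.0324 -0.0189 -0.0147] d [-0.0198  0.0096  0.0461] q [-0.7727  0.1737  0.0822  2.4413  1.1829  0.301  -0.3364]
```

>>> inch_along(motion=[[[0, 0, 0, -0.01, 0.005, 0.023, 0.05], [-0.011, -0.006, -0.005, -0.01, 0.005, 0.023, 0.05], [-0.011, -0.006, -0.005, 0, 0, 0, 0.05], [-0.01, -0.006, -0.005, 0, 0, 0, 0.05], [0, 0, 0, 0, 0, 0, 0.05]]])

```text
clock: 2.43
position: [0.4678, 0.1727, 0.1671]
eef_rot: [3.034, 0.517, 3.026]
force: [-1.0, 0.6, 0.2]
opening: 0.0498
gripper_force: 0.0
```

```bash
python3 go2.py .08;python3 go2.py 0
```

```text
goal [0.4711 0.1748 0.1602] rot [-0.004   0.0039 -0.0042] d [0.0007 0.0017 0.0078] q [-0.7165  0.2703  0.1006  2.4352  1.6851  0.2304 -0.7764]
goal [0.4711 0.1748 0.0802] rot [-0.004   0.0039 -0.0042] d [ 0.0402 -0.0057  0.0769] q [-0.7165  0.2703  0.1006  2.4352  1.6851  0.2304 -0.7764]
```

>>> inch_along(motion=[[[0, 0, 0, 0.01, -0.001, 0.019, 0.05], [0, 0, 0, 0.01, -0.001, 0.019, 0.05], [0, 0, 0, 0, 0, 0, 0.05]]])

```text
clock: 2.68
position: [0.4682, 0.1739, 0.1381]
eef_rot: [3.048, 0.511, 3.035]
force: [0.0, -1.2, -0.6]
opening: 0.05
gripper_force: 0.0
```

```bash
python3 go2.py 0
```

```text
goal [0.4711 0.1748 0.0802] rot [-0.0125 -0.0024  0.0036] d [ 0.0258 -0.0037  0.0517] q [-0.4799  0.3414 -0.2146  2.455   1.8363  0.3607 -0.9507]
```

>>> inch_along(motion=[[[0, 0, 0, 0.013, -0.002, 0.026, 0.05], [0, 0, 0, 0.013, -0.002, 0.026, 0.05], [0, 0, 0, 0, 0, 0, 0.05]]])

```text
clock: 2.93
position: [0.4706, 0.1729, 0.1101]
eef_rot: [3.086, 0.504, 3.061]
force: [-0.1, -0.4, -0.3]
opening: 0.0502
gripper_force: 0.0
```

```bash
python3 go2.py 0
```

```text
goal [0.4711 0.1748 0.0802] rot [-0.0384 -0.0116  0.0253] d [0.014  0.0005 0.0264] q [-0.2457  0.4452 -0.5601  2.4564  1.7926  0.5548 -0.918 ]
```

>>> inch_along(motion=[[[-0.012, -0.004, 0.008, 0.005, 0, 0.009, 0.05], [-0.012, -0.004, 0.008, 0.005, 0, 0.009, 0.05], [-0.012, -0.004, 0.008, 0.004, 0, 0.009, 0.05], [0, 0, 0, 0, 0, 0, 0.05]]])

```text
clock: 3.27
position: [0.4732, 0.1761, 0.0851]
eef_rot: [3.082, 0.496, 3.063]
force: [0.9, -0.4, -1.1]
opening: 0.0498
gripper_force: 0.0
```

```bash
python3 go2.py 0
```

```text
goal [0.4711 0.1748 0.0802] rot [-0.0331 -0.0199  0.0267] d [ 0.004  -0.0016  0.0032] q [ 0.0695  0.6622 -1.0816  2.4585  1.7218  0.9112 -0.8538]
```

Create kin.py:
```python
from h import *
from itertools import product
D=[([-1.2118,.5765,.0248,1.4378,-.015,1.129,-.0565],[.289,.6096,.2305],[-3.1401,.0001,2.6989]),
([-.572,.2601,.1147,1.9819,-.0376,.9017,.6904],[.4272,.1707,.2313],[-3.142,0,2.699]),
([-.8819,.0851,.203,2.3686,.7424,.3788,.1189],[.4275,.1688,.2309],[3.045,.474,3.003]),
([-.7727,.1737,.0822,2.4413,1.1829,.301,-.3364],[.431,.1663,.1906],[3.058,.493,3.016]),
([-.7165,.2703,.1006,2.4352,1.6851,.2304,-.7764],[.4678,.1727,.1671],[3.034,.517,3.026]),
([-.4799,.3414,-.2146,2.455,1.8363,.3607,-.9507],[.4682,.1739,.1381],[3.048,.511,3.035]),
([-.2457,.4452,-.5601,2.4564,1.7926,.5548,-.918],[.4706,.1729,.1101],[3.086,.504,3.061]),
([.0695,.6622,-1.0816,2.4585,1.7218,.9112,-.8538],[.4732,.1761,.0851],[3.082,.496,3.063])]
rz=lambda a:R.from_euler("z",a).as_matrix(); ry=lambda a:R.from_euler("y",a).as_matrix()
def frames(q,s):
    A=rz(s[0]*q[0]); B=A@ry(q[1]); C=B@rz(s[1]*q[2])@ry(q[3]); E=C@rz(s[2]*q[4])@ry(q[5]); F=E@rz(s[3]*q[6]); return A,B,C,E,F
def calib():
    best=None
    for s in product((1,-1),repeat=4):
        Q=[R.from_matrix(frames(q,s)[4].T@R.from_euler("xyz",e).as_matrix()) for q,p,e in D]
        m=R.concatenate(Q).mean(); e=max((m.inv()*x).magnitude() for x in Q)
        if best is None or e<best[0]: best=(e,s,m)
    e,s,m=best
    # base z, upper(x,y,z), fore(x,y,z), hand(x,y,z)
    J=[];b=[]
    for q,p,_ in D:
        A,B,C,E,F=frames(q,s); U=B@rz(s[1]*q[2]); J.append(np.c_[A@[0,0,1],A[:,:2],U,C@rz(s[2]*q[4]),E]); b.append(p)
    J=np.vstack(J);b=np.concatenate(b); x=np.linalg.lstsq(J,b,rcond=1e-3)[0]
    return s,m,x,e,np.abs(J@x-b).max()
s,m,x,e,r=calib()
def fk(q):
    A,B,C,E,F=frames(q,s); U=B@rz(s[1]*q[2])
    return A[:,2]*x[0]+A[:,:2]@x[1:3]+U@x[3:6]+C@rz(s[2]*q[4])@x[6:9]+E@x[9:12], F@m.as_matrix()
if __name__=="__main__": print(s,m.as_rotvec(),x,"roterr",e,"poserr",r)
```

```bash
python3 kin.py
```

```text
(-1, -1, -1, -1) [ 0.0001 -0.0001  1.5709] [ 0.2664 -0.0001 -0.0151  0.0001 -0.0314  0.5876 -0.0001 -0.0002  0.3912
  0.0001 -0.0002  0.3611] roterr 0.0007203057710121679 poserr 6.648898524372338e-05
```

Create ik.py:
```python
from kin import *
from scipy.optimize import least_squares
lo=np.array([-2.76,-.34,-1.52,.19,-1.09,.17,-2.82]);hi=np.array([2.76,2.15,1.57,2.46,4.23,1.99,2.82])
def ik(p,T,q0):
    def f(q):
        a,Q=fk(q); return np.r_[(a-p)*5,R.from_matrix(Q.T@T).as_rotvec()]
    r=least_squares(f,np.clip(q0,lo+.03,hi-.03),bounds=(lo+.02,hi-.02),max_nfev=60); return r.x,r.cost
if __name__=="__main__":
    rng=np.random.default_rng(0); B=[.4617,.1738,.0967]
    for half in(0,1):
        for tag,turn,ins in(("grasp",.19,0),("home",2.7,.014)):
            p,T=target(B,.108,turn,-ins,half); S=[]
            for k in range(60):
                q,c=ik(p,T,rng.uniform(lo,hi))
                if c<1e-8: S.append(q)
            print(half,tag,len(S)); S=np.array(S)
            if len(S): print(S[np.argsort(S[:,2])][::max(1,len(S)//8)])
```

```bash
python3 ik.py
```

```text
0 grasp 0
0 home 0
1 grasp 0
1 home 0
```

Create ik2.py:
```python
import ik; from ik import *
rng=np.random.default_rng(0); B=np.array([.4617,.1738,.0967])
ik.lo=lo-.018; ik.hi=hi+.018   # effective margin .002
for tag,turn,ins,half in(("grasp",.19,0,0),("mid",1.4,.008,1),("home",2.7,.014,1)):
  for back in(0,.004,.008):
    p,T=target(B,.108,turn,back-ins,half); S=[]
    for k in range(40): S.append((*ik.ik(p,T,rng.uniform(lo,hi)),))
    S.sort(key=lambda a:a[1]); n=sum(c<1e-8 for _,c in S); q,c=S[0]; a,Q=fk(q)
    print(tag,back,n,"pos err mm",T.T@(a-p)*1e3,"rot",R.from_matrix(Q.T@T).as_rotvec()); 
    for q,c in S[:max(1,min(n,12)):3]: print("   ",q)
```

```bash
python3 ik2.py
```

```text
Traceback (most recent call last):
  File "ik2.py", line 7, in <module>
    for k in range(40): S.append((*ik.ik(p,T,rng.uniform(lo,hi)),))
                                   ^^^^^
AttributeError: 'function' object has no attribute 'ik'
```

```bash
sed -i 's/^import ik; from ik import \*/import ik as K; from ik import lo,hi,fk; from h import */; s/ik\.lo=/K.lo=/; s/ik\.hi=/K.hi=/; s/\*ik\.ik(/*K.ik(/' ik2.py; python3 ik2.py
```

```text
grasp 0 0 pos err mm [-2.9582  1.8048  0.4208] rot [-0.0163 -0.0268  0.    ]
    [ 0.2439  0.9359 -1.518   2.458   1.6298  1.3143 -0.781 ]
grasp 0.004 0 pos err mm [-3.0519  1.8619  0.3943] rot [-0.0169 -0.0276  0.    ]
    [ 0.2455  0.9214 -1.518   2.458   1.62    1.3022 -0.7793]
grasp 0.008 0 pos err mm [-3.1368  1.9138  0.3646] rot [-0.0173 -0.0284  0.    ]
    [ 0.2473  0.9068 -1.518   2.458   1.6103  1.29   -0.7774]
mid 0 0 pos err mm [-0.5992 -3.1624  0.4627] rot [ 0.0286 -0.0054 -0.    ]
    [ 0.2408  0.9649 -1.518   2.458   1.6494  1.3388  1.1475]
mid 0.004 0 pos err mm [-0.6234 -3.2903  0.444 ] rot [ 0.0298 -0.0056 -0.    ]
    [ 0.2422  0.9505 -1.518   2.458   1.6395  1.3267  1.1488]
mid 0.008 0 pos err mm [-0.6457 -3.4082  0.4212] rot [ 0.0309 -0.0058 -0.    ]
    [ 0.2436  0.936  -1.518   2.458   1.6297  1.3147  1.1503]
home 0 0 pos err mm [-2.987  -0.2506  0.4815] rot [ 0.0023 -0.0271  0.    ]
    [ 0.2392  0.9865 -1.518   2.458   1.6644  1.3564 -0.1539]
home 0.004 0 pos err mm [-3.1319 -0.2628  0.4695] rot [ 0.0024 -0.0284  0.    ]
    [ 0.2403  0.9721 -1.518   2.458   1.6544  1.3445 -0.1529]
home 0.008 0 pos err mm [-3.2667 -0.2741  0.4529] rot [ 0.0025 -0.0296  0.    ]
    [ 0.2416  0.9577 -1.518   2.458   1.6445  1.3325 -0.1517]
```

Create ik3.py:
```python
from kin import *
from scipy.optimize import least_squares
lo=np.array([-2.76,-.34,-1.52,.19,-1.09,.17,-2.82]);hi=np.array([2.76,2.15,1.57,2.46,4.23,1.99,2.82])
B=np.array([.4617,.1738,.0967])
def best(p,T,j3,q4m,seeds):
    l=lo+.01;h=hi-.01; h[3]=2.46-q4m
    if j3 is not None: l[2]=j3-1e-3;h[2]=j3+1e-3
    f=lambda q:np.r_[(fk(q)[0]-p)*300,R.from_matrix(fk(q)[1].T@T).as_rotvec()]
    return min((least_squares(f,np.clip(q0,l+1e-4,h-1e-4),bounds=(l,h),max_nfev=150) for q0 in seeds),key=lambda r:r.cost).x
if __name__=="__main__":
    rng=np.random.default_rng(1); seeds=[[.2,.9,-1.2,2.4,1.6,1.2,2.3],[-.7,.3,.1,2.4,2,.3,1],[-.9,.6,.8,2.4,2.6,.8,1],[-.4,.5,0,2.4,3,.4,.5]]
    for j3 in(-1.5,-1.2,-.9,-.5,0,.5,1,1.5):
        for ins in(0,.014):
            p,T=target(B,.108,.19,-ins,True); q=best(p,T,j3,.015,seeds); a,Q=fk(q)
            e=R.from_matrix(Q.T@T).as_rotvec(); print(j3,ins,"pos",np.linalg.norm(a-p)*1e3,"rot",e,np.degrees(np.arccos(Q[:,2]@T[:,2])),"q",q)
```

```bash
python3 ik3.py
```

```text
-1.5 0 pos 0.001695158428781726 rot [ 0.0287  0.0471 -0.    ] 3.161061116833639 q [ 0.2439  0.9203 -1.501   2.445   1.6054  1.2858  2.3803]
-1.5 0.014 pos 0.0015337964063816638 rot [ 0.026   0.0425 -0.    ] 2.854673061663473 q [ 0.2393  0.9698 -1.501   2.445   1.6417  1.3267  2.3736]
-1.2 0 pos 0.0017883732701376605 rot [ 0.0302  0.0495 -0.    ] 3.3231860920187266 q [ 0.1471  0.7246 -1.201   2.445   1.6712  0.9795  2.3293]
-1.2 0.014 pos 0.0016296972160019603 rot [ 0.0274  0.045  -0.    ] 3.0173636170529896 q [ 0.1446  0.7703 -1.201   2.445   1.7118  1.0163  2.3095]
-0.9 0 pos 0.0019440267221077156 rot [ 0.0328  0.0538 -0.    ] 3.6114681009518006 q [-0.0092  0.5964 -0.901   2.445   1.742   0.7482  2.2661]
-0.9 0.014 pos 0.0017850070384688387 rot [ 0.0301  0.0493 -0.    ] 3.3064465812099293 q [-0.0088  0.6376 -0.901   2.445   1.7914  0.7791  2.2318]
-0.5 0 pos 0.0022161599515646726 rot [ 0.0376  0.0617 -0.    ] 4.143298808546079 q [-0.2681  0.5046 -0.501   2.445   1.8583  0.5157  2.157 ]
-0.5 0.014 pos 0.002071385033240519 rot [ 0.0349  0.0572 -0.    ] 3.8392527938033645 q [-0.2637  0
[... 465 characters left out ...]
 0.014 pos 0.0028377093373043545 rot [ 0.0476  0.079  -0.    ] 5.282213165686812 q [-0.9422  0.5771  0.499   2.445   3.3644  0.214   0.6879]
1 0 pos 0.008052211631894332 rot [ 0.1181  0.0482 -0.    ] 7.305203152032446 q [-1.2864  0.7464  0.999   2.445   4.22    0.3623 -0.2118]
1 0.014 pos 0.004432156722421971 rot [ 0.0721  0.0732 -0.    ] 5.88394185134138 q [-1.2221  0.7766  0.999   2.445   4.22    0.4647 -0.1641]
1.5 0 pos 0.029261552580749476 rot [ 0.4198 -1.2759 -0.8316] 74.29920715796848 q [-1.8976  2.1048  1.499   2.0788 -0.698   0.6983  2.81  ]
1.5 0.014 pos 0.016428530553800204 rot [ 0.472   0.2793 -0.0001] 31.426640747528058 q [-1.4023  1.2534  1.499   2.0744 -1.08    0.9984 -1.2206]
```

>>> inch_along(motion=[[[0, 0, 0, 0, 0, 0, 0.085], [0, 0, 0, 0, 0, 0, 0.085], [0, 0, 0, 0, 0, 0, 0.085], [0, 0, -0.12, 0, 0, 0, 0.085], [0, 0, -0.12, 0, 0, 0, 0.085], [0, 0, -0.12, 0, 0, 0, 0.085], [0, 0, -0.12, 0, 0, 0, 0.085], [0, 0, -0.12, 0, 0, 0, 0.085]]])

```text
clock: 3.93
position: [0.4751, 0.1767, 0.0901]
eef_rot: [-2.88, 0.444, -2.538]
force: [-0.4, -0.6, -0.8]
opening: 0.0847
gripper_force: 0.0
```

```bash
python3 go2.py 0
```

```text
goal [0.4711 0.1748 0.0802] rot [-0.0282 -0.0173  0.6344] d [0.0082 0.0025 0.0066] q [ 0.0523  0.639  -1.0516  2.4597  1.7327  0.8896 -0.2581]
```

Create go3.py:
```python
import sys; from ik3 import *
# args: turn ins half   -> tool goal with reachable tilt
turn,ins,half=float(sys.argv[1]),float(sys.argv[2]),int(sys.argv[3])
p0,T0=target(B,.108,.19,0,True); q=best(p0,T0,-1.1,.02,[[.2,.9,-1.2,2.4,1.6,1.2,2.3]]); Rm=fk(q)[1]@T0.T
p,T=target(B,.108,turn,-ins,half); T=Rm@T; p=p-.019*T0[:,2]+.019*T[:,2]
w,d=rel(p,T); o=st()[0]; F=np.array(o["force"]); ax=-T0[:,2]
print("rot",w,"d",d*1e3,"mm q",o["qpos"],"\nF along axis",F@ax,"F",F,"open",o["opening"],"grip",o["gripper_force"],"devdeg",np.degrees(R.from_matrix(Rm).magnitude()))
```

```bash
python3 go3.py .19 0 1;python3 go3.py .19 0 0
```

```text
rot [-0.0607 -0.0171 -2.5073] d [9.3761 2.6005 6.6054] mm q [ 0.0523  0.639  -1.0516  2.4597  1.7327  0.8896 -0.2581] 
F along axis -0.4921090999476305 F [-0.3702 -0.6279 -0.8198] open 0.08474409204877159 grip 0.0 devdeg 3.710768452008775
rot [-0.0131  0.0468  0.6336] d [9.3761 2.6005 6.6054] mm q [ 0.0523  0.639  -1.0516  2.4597  1.7327  0.8896 -0.2581] 
F along axis -0.4921090999476305 F [-0.3702 -0.6279 -0.8198] open 0.08474409204877159 grip 0.0 devdeg 3.710768452008775
```

>>> inch_along(motion=[[[-0.014, 0.02, 0, 0, 0, 0, 0.085], [-0.013, 0.02, 0, 0.004, 0.001, 0.003, 0.085], [0, 0, -0.12, 0.005, 0.001, 0.003, 0.085], [0, 0, -0.12, 0, 0, 0, 0.085], [0, 0, -0.12, 0, 0, 0, 0.085], [0, 0, -0.12, 0, 0, 0, 0.085], [0, 0, -0.12, 0, 0, 0, 0.085], [0, 0, -0.12, 0, 0, 0, 0.085]]])

```text
clock: 4.6
position: [0.4702, 0.174, 0.0808]
eef_rot: [-2.705, 0.16, -1.841]
force: [-0.4, -0.9, 0.2]
opening: 0.0849
gripper_force: 0.0
```

```bash
python3 go3.py .19 0 1
```

```text
rot [-0.0003  0.0009 -1.7883] d [-0.0642  0.5372  1.0407] mm q [ 0.0294  0.6146 -0.9635  2.4447  1.7202  0.7861  0.4986] 
F along axis 0.3871859216820222 F [-0.3722 -0.9477  0.1745] open 0.08488793773200899 grip 0.0 devdeg 3.710768452008775
```

>>> inch_along(motion=[[[0, 0, -0.12, 0, 0, 0, 0.085], [0, 0, -0.12, 0, 0, 0, 0.085], [0, 0, -0.12, 0, 0, 0, 0.085], [0, 0, -0.12, 0, 0, 0, 0.085], [0, 0, -0.12, 0, 0, 0, 0.085], [0, 0, -0.12, 0, 0, 0, 0.085], [0, 0, -0.12, 0, 0, 0, 0.085], [0, 0, -0.12, 0, 0, 0, 0.085]]])

```text
clock: 5.27
position: [0.4702, 0.1741, 0.0812]
eef_rot: [-2.749, -0.253, -0.967]
force: [-0.1, -0.2, -0.1]
opening: 0.0851
gripper_force: 0.0
```

```bash
python3 go3.py .19 0 1
```

```text
rot [-0.0013  0.0006 -0.8287] d [-0.5255  0.4748  1.2775] mm q [-0.0457  0.5726 -0.8369  2.447   1.7584  0.7022  1.4227] 
F along axis 0.012670373431800419 F [-0.1402 -0.1847 -0.0773] open 0.08511194164018497 grip 0.0 devdeg 3.710768452008775
```

>>> inch_along(motion=[[[0, 0, -0.119, 0, 0, 0, 0.085], [0, 0, -0.119, 0, 0, 0, 0.085], [0, 0, -0.119, 0, 0, 0, 0.085], [0, 0, -0.119, 0, 0, 0, 0.085], [0, 0, -0.119, 0, 0, 0, 0.085], [0, 0, -0.119, 0, 0, 0, 0.085], [0, 0, -0.115, 0, 0, 0.001, 0.05], [0, 0, 0, 0, 0, 0, 0.045]]])

```text
clock: 5.93
position: [0.4708, 0.1744, 0.0805]
eef_rot: [-3.067, -0.458, -0.105]
force: [-0.4, 0.6, 1.0]
opening: 0.0633
gripper_force: 0.0
```

```bash
python3 go3.py .19 0 1
```

Run:
```python
from h import *
s=robot.get_image("side")[:,:,::-1];t=robot.get_image("top")[:,:,::-1]
cv2.imwrite("pics/side1.png",s);cv2.imwrite("pics/top1.png",t)
f=lambda i,u,v:cv2.resize(i[v:v+80,u:u+80],(400,400),interpolation=cv2.INTER_CUBIC)
cv2.imwrite("pics/z1.png",np.hstack([f(s,175,140),f(t,195,200)]))
```

```text
rot [-0.0021 -0.0002 -0.0003] d [-0.8354  0.1845  0.4073] mm q [-0.1247  0.5431 -0.7125  2.4495  1.8046  0.6303  2.2079] 
F along axis 1.0204458821544293 F [-0.4182  0.5717  0.9738] open 0.0633329092785181 grip 0.0 devdeg 3.710768452008775
```

View pics/z1.png

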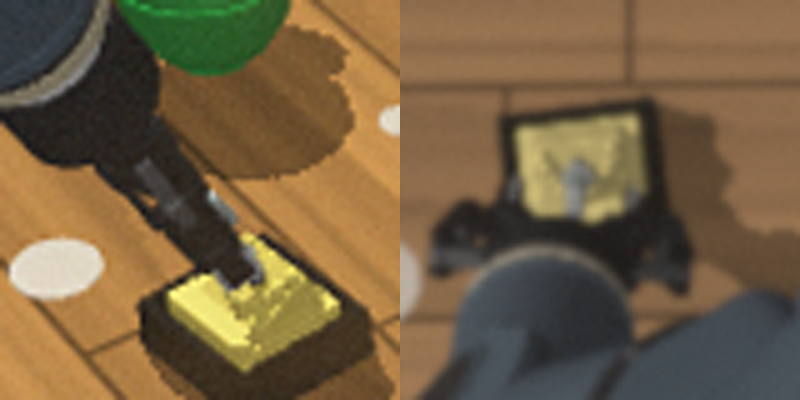

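The fingers straddle the wing at top-crop (515,190) and (635,195), with the wing centred at about (578,190). Closing.

>>> inch_along(motion=[[[0, 0, 0, 0, 0, 0, 0.03], [0, 0, 0, 0, 0, 0, 0.02], [0, 0, 0, 0, 0, 0, 0.012], [0, 0, 0, 0, 0, 0, 0], [0, 0, 0, 0, 0, 0, 0], [0, 0, 0, 0, 0, 0, 0]]])

```text
clock: 6.53
position: [0.47, 0.1751, 0.0787]
eef_rot: [-3.062, -0.454, -0.112]
force: [-2.4, 0.0, 6.6]
opening: 0.0092
gripper_force: 58.6
```

```bash
python3 go3.py .19 0 1
```

```text
rot [-0.0038  0.0037 -0.007 ] d [ 0.6655  0.694  -0.8118] mm q [-0.1187  0.5485 -0.7213  2.4495  1.8046  0.6334  2.2018] 
F along axis 6.852075515823417 F [-2.3616  0.0391  6.559 ] open 0.009187891699907283 grip 58.58174219727516 devdeg 3.710768452008775
```

Create s.py:
```python
from h import *
o,p,Q=st(); M=wing(np.zeros(3),.108,np.pi/6,0)[1]; ax=M[:,2]
p0=np.array([.47,.1751,.0787]); d=p-p0
spin=R.from_matrix(M.T@Q).as_euler("ZYX")
z=np.arctan2((M.T@Q)[1,1],(M.T@Q)[0,1])
print("t",o["clock"],"ins mm",-d@ax*1e3,"lat",(d+ax*(-d@ax))@M[:,:2]*1e3,"Fax",o["force"]@ax,"F",o["force"],"Tq ax",o["wrist_torque"]@ax,"turn",(-np.pi/2-z+np.pi)%(2*np.pi)-np.pi,"grip",o["gripper_force"],o["opening"],"q",o["qpos"],"axin tool",-Q.T@ax)
```

```bash
python3 s.py
```

```text
t 6.5333 ins mm -0.032166047731470554 lat [ 0.0132 -0.0323] Fax 6.852075515823417 F [-2.3616  0.0391  6.559 ] Tq ax -0.10444975173013843 turn 0.19623555567512252 grip 58.58174219727516 0.009187891699907283 q [-0.1187  0.5485 -0.7213  2.4495  1.8046  0.6334  2.2018] axin tool [ 0.0587 -0.0303  0.9978]
```

>>> inch_along(motion=[[[0, 0, 0, 0, 0, 0.001, 0], [0, 0, 0, 0, 0, 0.001, 0], [0, 0, 0, 0, 0, 0.001, 0], [0, 0, 0, 0, 0, 0.001, 0], [0, 0, 0, 0, 0, 0, 0]]])

```text
clock: 6.95
position: [0.4719, 0.1752, 0.0752]
eef_rot: [-3.062, -0.454, -0.112]
force: [-2.1, -0.4, 7.2]
opening: 0.0091
gripper_force: 58.9
```

```bash
python3 s.py
```

```text
t 6.95 ins mm 4.027304974400733 lat [-0.0948 -0.1385] Fax 7.288561940205224 F [-2.1046 -0.4087  7.1827] Tq ax -0.0471986121450623 turn 0.19625719852676848 grip 58.887620866298676 0.009135797937027346 q [-0.1175  0.5599 -0.7221  2.4487  1.818   0.6412  2.1919] axin tool [ 0.0584 -0.0303  0.9978]
```

>>> inch_along(motion=[[[0, 0, 0, 0.0001, 0, 0.001, 0], [0, 0, 0, 0.0001, 0, 0.001, 0], [0, 0, 0, 0, 0, 0, 0]]])

```text
clock: 7.2
position: [0.4729, 0.1753, 0.0735]
eef_rot: [-3.062, -0.454, -0.112]
force: [-3.2, -0.0, 7.8]
opening: 0.009
gripper_force: 59.1
```

```bash
python3 s.py
```

```text
t 7.2 ins mm 5.98496276057368 lat [-0.1263 -0.1544] Fax 8.321311921013555 F [-3.1919 -0.0362  7.7743] Tq ax -0.06738038243423702 turn 0.19610244027917512 grip 59.07536085695028 0.00902912728500759 q [-0.1167  0.5653 -0.7222  2.448   1.8239  0.6443  2.1882] axin tool [ 0.0585 -0.0302  0.9978]
```

>>> inch_along(motion=[[[0, 0, 0, 0, 0, 0.001, 0], [0, 0, 0, 0, 0, 0, 0]]])

```text
clock: 7.37
position: [0.4734, 0.1753, 0.0726]
eef_rot: [-3.062, -0.454, -0.112]
force: [-4.0, 0.8, 8.5]
opening: 0.0093
gripper_force: 59.1
```

```bash
python3 s.py
```

```text
t 7.3667 ins mm 6.9468518731252695 lat [-0.1113 -0.1829] Fax 9.29484159519593 F [-4.043   0.8144  8.4628] Tq ax -0.05579566076223867 turn 0.19610951900227303 grip 59.11362536251545 0.009278403512781863 q [-0.1164  0.568  -0.7224  2.4478  1.8271  0.6462  2.1859] axin tool [ 0.0583 -0.0302  0.9978]
```

>>> inch_along(motion=[[[0, 0, 0, 0.0001, 0, 0.001, 0], [0, 0, 0, 0, 0, 0, 0]]])

```text
clock: 7.53
position: [0.4739, 0.1753, 0.0718]
eef_rot: [-3.062, -0.454, -0.112]
force: [-3.6, 1.0, 8.8]
opening: 0.0093
gripper_force: 59.2
```

```bash
python3 s.py
```

```text
t 7.5333 ins mm 7.921567162632438 lat [-0.1038 -0.1986] Fax 9.345702465091597 F [-3.6389  0.9564  8.7623] Tq ax -0.012621557943953301 turn 0.19606101575106338 grip 59.21308413147926 0.009331778505179602 q [-0.1161  0.5706 -0.7224  2.4474  1.83    0.6478  2.1841] axin tool [ 0.0584 -0.0301  0.9978]
```

>>> inch_along(motion=[[[0, 0, 0, 0, 0, 0.001, 0], [0, 0, 0, 0, 0, 0, 0]]])

```text
clock: 7.7
position: [0.4743, 0.1753, 0.0709]
eef_rot: [-3.062, -0.454, -0.112]
force: [-4.5, 0.8, 9.3]
opening: 0.0091
gripper_force: 59.2
```

```bash
python3 s.py|cut -c1-120
```

```text
t 7.7 ins mm 8.907853528241553 lat [-0.1251 -0.2235] Fax 10.213663797051073 F [-4.4759  0.7872  9.2736] Tq ax -0.0411162
```

>>> inch_along(motion=[[[0, 0, 0, 0.0001, 0, 0.001, 0], [0, 0, 0, 0, 0, 0, 0]]])

```text
clock: 7.87
position: [0.4748, 0.1754, 0.0702]
eef_rot: [-3.062, -0.455, -0.112]
force: [-5.2, -0.3, 13.4]
opening: 0.0092
gripper_force: 60.0
```

```bash
python3 s.py|cut -c1-120
```

```text
t 7.8667 ins mm 9.748932610656835 lat [-0.1292 -0.1989] Fax 14.151972173163069 F [-5.162  -0.2702 13.3616] Tq ax -0.0366
```

>>> inch_along(motion=[[[0, 0, 0, 0, 0, 0.001, 0], [0, 0, 0, 0, 0, 0, 0]]])

```text
clock: 8.03
position: [0.475, 0.1755, 0.0697]
eef_rot: [-3.062, -0.455, -0.111]
force: [-10.0, -1.9, 23.3]
opening: 0.0092
gripper_force: 61.5
```

```bash
python3 s.py
```

```text
t 8.0333 ins mm 10.282746503380109 lat [-0.1946 -0.1761] Fax 25.27934594873751 F [-10.0113  -1.9456  23.3227] Tq ax -0.03638871262014609 turn 0.19517209829387117 grip 61.525724194943905 0.009203717783452746 q [-0.1153  0.5776 -0.7235  2.4475  1.8389  0.6535  2.1779] axin tool [ 0.0576 -0.0297  0.9979]
```

>>> inch_along(motion=[[[0, 0, 0, 0, 0, -0.0007, 0], [0, 0, 0.1, 0, 0, 0, 0], [0, 0, 0.1, 0, 0, 0, 0], [0, 0, 0.1, 0, 0, 0, 0]]])

```text
clock: 8.37
position: [0.475, 0.1763, 0.0703]
eef_rot: [-2.921, -0.409, -0.443]
force: [-5.6, 2.4, 13.6]
opening: 0.0092
gripper_force: 60.4
```

```bash
python3 s.py
```

```text
t 8.3667 ins mm 9.80463903302044 lat [0.2323 0.7031] Fax 14.430784814691592 F [-5.5714  2.4261 13.6163] Tq ax -0.005291655991228882 turn 0.49969161107240767 grip 60.38473427295685 0.00920237030540965 q [-0.0807  0.59   -0.7787  2.4453  1.8163  0.684   1.8954] axin tool [ 0.0466 -0.0444  0.9979]
```

>>> inch_along(motion=[[[0, 0, 0.1, 0, 0, 0.0001, 0], [0, 0, 0.1, 0, 0, 0.0001, 0], [0, 0, 0.1, 0, 0, 0.0001, 0]]])

```text
clock: 8.62
position: [0.4753, 0.1772, 0.0703]
eef_rot: [-2.808, -0.326, -0.752]
force: [-5.3, 4.7, 12.8]
opening: 0.0094
gripper_force: 61.6
```

```bash
python3 s.py
```

```text
t 8.6167 ins mm 10.058640042177196 lat [0.561  1.5578] Fax 13.453630540834347 F [-5.3161  4.7097 12.7766] Tq ax -0.012158520386955024 turn 0.7994843958010391 grip 61.56778648495674 0.009443683300904553 q [-0.0489  0.6053 -0.8307  2.4436  1.7995  0.7158  1.6127] axin tool [ 0.0322 -0.0547  0.998 ]
```

>>> inch_along(motion=[[[0, 0, 0.1, 0, 0, 0.0002, 0], [0, 0, 0.1, 0, 0, 0.0003, 0], [0, 0, 0.1, 0, 0, 0.0003, 0]]])

```text
clock: 8.87
position: [0.4762, 0.178, 0.0698]
eef_rot: [-2.728, -0.215, -1.041]
force: [-2.7, 5.5, 12.5]
opening: 0.0092
gripper_force: 63.6
```

```bash
python3 s.py
```

```text
t 8.8667 ins mm 10.932323837865503 lat [1.1762 2.1662] Fax 11.827592482155593 F [-2.6693  5.4942 12.4671] Tq ax -0.009864356040348358 turn 1.0999318222390633 grip 63.578925390320364 0.009173730750036219 q [-0.0198  0.6226 -0.8793  2.4414  1.786   0.7485  1.3275] axin tool [ 0.0149 -0.0604  0.9981]
```

>>> inch_along(motion=[[[0, 0, 0.1, 0, 0, 0.0003, 0], [0, 0, 0.1, 0, 0, 0.0003, 0], [0, 0, 0.1, 0, 0, 0.0003, 0]]])

```text
clock: 9.12
position: [0.4774, 0.178, 0.0694]
eef_rot: [-2.685, -0.089, -1.317]
force: [-0.3, 5.4, 13.7]
opening: 0.0093
gripper_force: 64.9
```

```bash
python3 s.py
```

```text
t 9.1167 ins mm 11.869856282943664 lat [2.0305 2.0595] Fax 11.72130336251749 F [-0.258   5.435  13.7247] Tq ax 0.011077034552895314 turn 1.4010330359453764 grip 64.904325332609 0.009311552786834352 q [ 0.0072  0.6404 -0.9248  2.4396  1.774   0.7821  1.0407] axin tool [-0.0044 -0.0606  0.9982]
```

>>> inch_along(motion=[[[0, 0, 0, 0, 0, 0, 0.03], [0, 0, 0, 0, 0, 0, 0.03], [0, 0, 0, 0, 0, 0, 0.03]]])

```text
clock: 9.37
position: [0.4757, 0.1743, 0.0674]
eef_rot: [-2.691, -0.094, -1.315]
force: [0.5, 0.8, 0.7]
opening: 0.0299
gripper_force: 0.0
```

```bash
python3 s.py
```

Run:
```python
from h import *
s=robot.get_image("side")[:,:,::-1];t=robot.get_image("top")[:,:,::-1]
cv2.imwrite("pics/side2.png",s);cv2.imwrite("pics/top2.png",t)
f=lambda i,u,v:cv2.resize(i[v:v+60,u:u+60],(400,400),interpolation=cv2.INTER_CUBIC)
cv2.imwrite("pics/z2.png",np.hstack([f(s,195,170),f(t,205,207)]))
```

```text
t 9.3667 ins mm 12.59003531926339 lat [-0.8576 -1.3667] Fax 0.3721494256882764 F [0.4638 0.7657 0.7436] Tq ax 0.012544022345637992 turn 1.3964209768938085 grip 0.0 0.029930943356989557 q [ 0.0073  0.6418 -0.9205  2.4428  1.7714  0.7814  1.0471] axin tool [-0.0083 -0.067   0.9977]
```

View pics/z2.png

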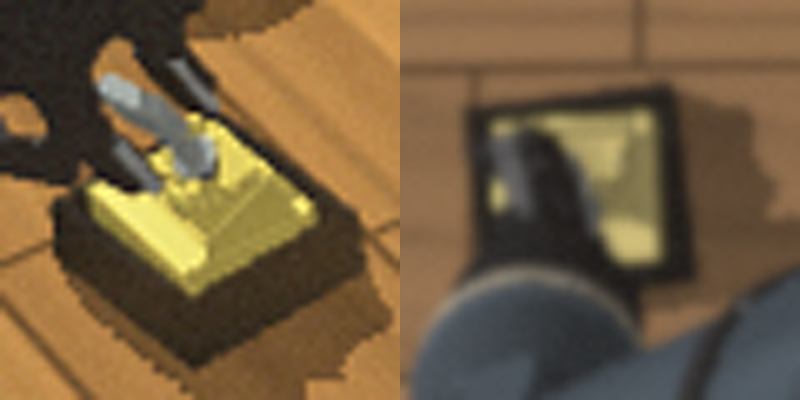

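The wing has turned with the tool and sits between the pads (side crop, wing (110,85) to (190,140), pads near (195,85) and (135,165)). The flange stays close to the plaster with the tool off, so the thread has bitten. I'll re-grip and turn on.

>>> inch_along(motion=[[[0, 0, 0, 0, 0, 0, 0], [0, 0, 0, 0, 0, 0, 0], [0, 0, 0, 0, 0, 0, 0], [0, 0, 0, 0, 0, 0, 0]]])

```text
clock: 9.8
position: [0.4778, 0.1754, 0.0688]
eef_rot: [-2.686, -0.094, -1.316]
force: [5.3, 0.7, 5.0]
opening: 0.0094
gripper_force: 58.5
```

```bash
python3 s.py
```

```text
t 9.8 ins mm 12.441829288297408 lat [ 1.7949 -0.5402] Fax 1.6195772502155243 F [5.3434 0.6502 4.9776] Tq ax 0.06936036658062998 turn 1.3971771072856 grip 58.54584959666681 0.00942808609960801 q [ 0.007   0.6406 -0.9209  2.4402  1.7732  0.7833  1.0463] axin tool [-0.0089 -0.062   0.998 ]
```

>>> inch_along(motion=[[[0, 0, 0.1, 0, 0, 0.0003, 0], [0, 0, 0.1, 0, 0, 0.0003, 0], [0, 0, 0.1, 0, 0, 0.0003, 0], [0, 0, 0.1, 0, 0, 0.0003, 0]]])

```text
clock: 10.13
position: [0.4782, 0.1756, 0.0679]
eef_rot: [-2.684, 0.086, -1.679]
force: [3.7, -0.9, 9.1]
opening: 0.0097
gripper_force: 59.2
```

```bash
python3 s.py
```

```text
t 10.1333 ins mm 13.45590159869622 lat [ 1.7064 -0.427 ] Fax 6.143986689629754 F [ 3.6522 -0.9246  9.1332] Tq ax 0.1674085061821026 turn 1.802400071728087 grip 59.246638745407836 0.009696274343404282 q [ 0.0399  0.6653 -0.9794  2.4392  1.7582  0.8269  0.6576] axin tool [-0.0323 -0.0533  0.9981]
```

>>> inch_along(motion=[[[0, 0, 0.1, 0, 0, 0.0003, 0], [0, 0, 0.1, 0, 0, 0.0003, 0], [0, 0, 0.1, 0, 0, 0.0003, 0], [0, 0, 0.1, 0, 0, 0.0003, 0]]])

```text
clock: 10.47
position: [0.479, 0.1752, 0.0669]
eef_rot: [-2.747, 0.253, -2.048]
force: [6.0, 0.5, 6.6]
opening: 0.0093
gripper_force: 58.4
```

```bash
python3 s.py
```

```text
t 10.4667 ins mm 14.649763428093783 lat [ 1.8318 -0.8556] Fax 2.6706254767672304 F [6.023  0.5214 6.5733] Tq ax 0.16695787215008845 turn 2.2027220885938092 grip 58.36586683988571 0.009307768784595747 q [ 0.0692  0.6906 -1.0329  2.438   1.745   0.8703  0.272 ] axin tool [-0.0509 -0.0356  0.9981]
```

>>> inch_along(motion=[[[0, 0, 0.1, 0, 0, 0.0003, 0], [0, 0, 0.1, 0, 0, 0.0003, 0], [0, 0, 0.1, 0, 0, 0.0003, 0]]])

```text
clock: 10.72
position: [0.4792, 0.1753, 0.0661]
eef_rot: [-2.836, 0.356, -2.344]
force: [3.3, -1.3, 9.4]
opening: 0.0092
gripper_force: 59.0
```

```bash
python3 s.py
```

```text
t 10.7167 ins mm 15.502419881010063 lat [ 1.6805 -0.7787] Fax 6.516994910017156 F [ 3.3305 -1.3385  9.3536] Tq ax 0.09910167061020396 turn 2.5023552343287925 grip 59.00073051452637 0.009202374050661965 q [ 0.0888  0.71   -1.0711  2.4372  1.7362  0.9018 -0.0182] axin tool [-0.0592 -0.0193  0.9981]
```

>>> inch_along(motion=[[[0, 0, 0.1, 0, 0, 0.0003, 0], [0, 0, 0.1, 0, 0, 0.0002, 0], [0, 0, 0, 0, 0, 0, 0], [0, 0, 0, 0, 0, 0, 0]]])

```text
clock: 11.05
position: [0.4789, 0.1753, 0.0654]
eef_rot: [-2.913, 0.408, -2.547]
force: [2.1, 0.1, 10.9]
opening: 0.0095
gripper_force: 59.0
```

```bash
python3 s.py
```

Run:
```python
from h import *
s=robot.get_image("side")[:,:,::-1];t=robot.get_image("top")[:,:,::-1]
cv2.imwrite("pics/side3.png",s);cv2.imwrite("pics/top3.png",t)
f=lambda i,u,v:cv2.resize(i[v:v+60,u:u+60],(400,400),interpolation=cv2.INTER_CUBIC)
cv2.imwrite("pics/z3.png",np.hstack([f(s,195,170),f(t,205,207)]))
```

```text
t 11.05 ins mm 15.951818697628537 lat [ 1.085  -0.7477] Fax 8.334500665324423 F [ 2.1416  0.0668 10.8573] Tq ax 0.027151159151875368 turn 2.697805635984178 grip 58.97198706865311 0.009457332915479967 q [ 0.1008  0.7228 -1.0954  2.4373  1.7301  0.9219 -0.208 ] axin tool [-0.0626 -0.0081  0.998 ]
```

View pics/z3.png

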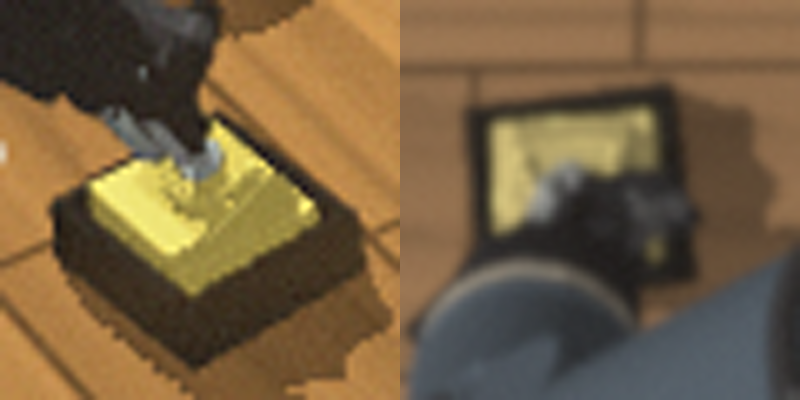

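>>> inch_along(motion=[[[0, 0, 0.06, 0, 0, 0, 0], [0, 0, 0, 0, 0, 0, 0]]])

```text
clock: 11.32
position: [0.4789, 0.1754, 0.0655]
eef_rot: [-2.94, 0.421, -2.614]
force: [1.4, -0.1, 11.2]
opening: 0.0095
gripper_force: 58.9
```

```bash
python3 s.py
```

```text
t 11.3167 ins mm 15.892858298374058 lat [ 1.0734 -0.6357] Fax 8.973659731149906 F [ 1.4452 -0.0741 11.1868] Tq ax 0.004354329295929894 turn 2.7601662596623147 grip 58.94163675606251 0.009490291387796102 q [ 0.1043  0.7262 -1.1029  2.4372  1.728   0.9279 -0.2686] axin tool [-0.0629 -0.0043  0.998 ]
```

>>> inch_along(motion=[[[0, 0, 0.06, 0, 0, 0, 0], [0, 0, 0, 0, 0, 0, 0]]])

```text
clock: 11.48
position: [0.4789, 0.1756, 0.0655]
eef_rot: [-2.967, 0.432, -2.678]
force: [2.5, -0.4, 10.2]
opening: 0.0093
gripper_force: 59.3
```

```bash
python3 s.py
```

```text
t 11.4833 ins mm 15.888613444952709 lat [ 1.151  -0.4847] Fax 7.593424221567356 F [ 2.5084 -0.3987 10.1831] Tq ax 0.5476054266899715 turn 2.819235559273366 grip 59.302004277706146 0.009270954432497026 q [ 0.1078  0.7297 -1.1102  2.4372  1.7265  0.9339 -0.3261] axin tool [-0.0627 -0.0008  0.998 ]
```

The stop is felt at turn 2.79 with a moment of 0.55 N m, and the flange is on the plaster (side crop (205,160)), so the screw is home. Next I'll check the lift's reach.

>>> inch_along(motion=[[[0, 0, -0.05, 0, 0, 0, 0], [0, 0, 0, 0, 0, 0, 0], [0, 0, 0, 0, 0, 0, 0]]])

```text
clock: 11.73
position: [0.4789, 0.1754, 0.0655]
eef_rot: [-2.943, 0.422, -2.621]
force: [1.8, 0.2, 11.4]
opening: 0.0089
gripper_force: 58.9
```

```bash
python3 s.py|cut -c1-200
```

Create lift.py:
```python
from ik3 import *
o,p,Q=st(); q0=np.array(o["qpos"]); print("up",Q.T@[0,0,1],"+x",Q.T@[1,0,0],"+y",Q.T@[0,1,0])
for d in([0,0,.015],[0,0,.03],[0,0,.045],[0,0,.06],[.03,0,.06],[.1,-.05,.06],[.1,-.33,.06]):
    q=best(p+np.array(d),Q,None,.003,[q0,[-.4,.5,-.4,2.4,1.8,.6,.5]]); a,T=fk(q); print(d,np.linalg.norm(a-p-d)*1e3,R.from_matrix(Q.T@T).as_rotvec(),q)
```

```bash
python3 lift.py
```

```text
t 11.7333 ins mm 15.881588643085832 lat [ 1.0835 -0.6325] Fax 8.954655975726293 F [ 1.7913  0.163  11.3783] Tq ax 0.07103242506804101 turn 2.7662154172354345 grip 58.93746368587017 0.00891380498021889
up [-0.4098 -0.18   -0.8943] +x [-0.7911 -0.4179  0.4466] +y [-0.454   0.8905  0.0289]
[0, 0, 0.015] 1.4821987261729724e-10 [ 0. -0.  0.] [ 0.1271  0.6913 -1.1254  2.4235  1.6772  0.907  -0.2241]
[0, 0, 0.03] 1.694792437434548e-09 [-0.  0. -0.] [ 0.1599  0.6659 -1.1661  2.4084  1.6214  0.9026 -0.1679]
[0, 0, 0.045] 3.488388806587958e-10 [ 0. -0.  0.] [ 0.2049  0.6549 -1.2318  2.3918  1.5628  0.9219 -0.1088]
[0, 0, 0.06] 2.453055175040743e-10 [ 0. -0.  0.] [ 0.2047  0.5921 -1.1959  2.3752  1.5154  0.8558 -0.0567]
[0.03, 0, 0.06] 5.748034463810783e-11 [-0.  0. -0.] [-0.2608  0.4139 -0.4112  2.3285  1.5427  0.3947 -0.0145]
[0.1, -0.05, 0.06] 1.796004245209995e-10 [-0.  0. -0.] [-0.0243  0.4727 -0.4904  2.213   1.45    0.3748  0.2752]
[0.1, -0.33, 0.06] 2.3790127024926967e-11 [-0.  0. -0.] [ 1.0213  0.6948 -1.1583  2.1624  1.3909  0.5481  0.9637]
```

>>> inch_along(motion=[[[0, 0, 0, -0.0012, -0.0005, -0.0027, 0], [0, 0, 0, -0.0021, -0.0009, -0.0045, 0], [0, 0, 0, -0.0021, -0.0009, -0.0045, 0], [0, 0, 0, -0.0021, -0.0009, -0.0045, 0], [0, 0, 0, -0.0021, -0.0009, -0.0045, 0], [0, 0, 0, -0.0021, -0.0009, -0.0045, 0], [0, 0, 0, -0.0021, -0.0009, -0.0045, 0]]])

```text
clock: 12.32
position: [0.4769, 0.1747, 0.0973]
eef_rot: [-2.946, 0.417, -2.622]
force: [0.6, 1.1, -4.3]
opening: 0.0093
gripper_force: 59.2
```

```bash
python3 s.py
```

```text
t 12.3167 ins mm -12.685845560158064 lat [15.2144 -1.1536] Fax -4.053404870395144 F [ 0.6155  1.1292 -4.2569] Tq ax -0.06451041162722707 turn 2.766608048745149 grip 59.23201066943875 0.00934338071632415 q [ 0.1448  0.6385 -1.1271  2.4071  1.6139  0.8601 -0.1612] axin tool [-0.0683 -0.006   0.9976]
```

>>> inch_along(motion=[[[0, 0, 0, -0.0021, -0.0009, -0.0045, 0], [0, 0, 0, -0.0021, -0.0009, -0.0045, 0], [0, 0, 0, -0.0021, -0.0009, -0.0045, 0], [0, 0, 0, -0.0021, -0.0009, -0.0045, 0], [0, 0, 0, -0.0021, -0.0009, -0.0045, 0], [0, 0, 0, -0.0021, -0.0009, -0.0045, 0], [0, 0, 0, -0.0021, -0.0009, -0.0045, 0], [0, 0, 0, 0, 0, 0, 0]]])

```text
clock: 12.98
position: [0.4784, 0.1754, 0.1339]
eef_rot: [-2.945, 0.42, -2.622]
force: [-0.7, 0.1, -4.5]
opening: 0.0094
gripper_force: 59.4
```

```bash
python3 s.py
```

Run:
```python
from h import *
s=robot.get_image("side")[:,:,::-1];t=robot.get_image("top")[:,:,::-1]
cv2.imwrite("pics/side4.png",s);cv2.imwrite("pics/top4.png",t)
f=lambda i,u,v:cv2.resize(i[v:v+80,u:u+80],(400,400),interpolation=cv2.INTER_CUBIC)
cv2.imwrite("pics/z4.png",np.hstack([f(s,175,140),f(t,195,200)]))
```

```text
t 12.9833 ins mm -43.638253125270175 lat [34.914  -0.5666] Fax -3.5300493147624574 F [-0.6854  0.1472 -4.4604] Tq ax -0.019913334721750796 turn 2.7671057694833756 grip 59.412254894778016 0.009378368168643215 q [ 0.1961  0.5489 -1.1575  2.3646  1.4815  0.8047 -0.0197] axin tool [-0.0651 -0.005   0.9979]
```

View pics/z4.png

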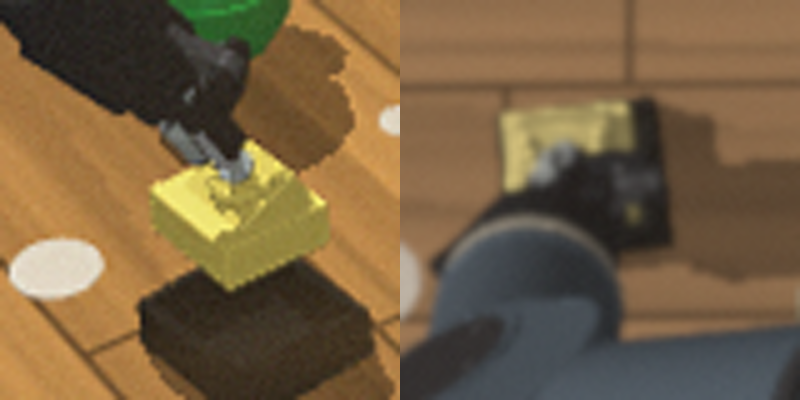

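The cast hangs upright and clear, above the mould rim (side crop, base corner (235,290) over mould top (235,310)). Carrying it to the slab.

>>> inch_along(motion=[[[0, 0, 0, 0.0015, -0.0055, 0.0004, 0], [0, 0, 0, 0.0035, -0.0135, 0.0011, 0], [0, 0, 0, 0.0055, -0.0207, 0.0016, 0], [0, 0, 0, 0.0055, -0.0207, 0.0016, 0], [0, 0, 0, 0.0055, -0.0207, 0.0016, 0], [0, 0, 0, 0.0055, -0.0207, 0.0016, 0], [0, 0, 0, 0.0055, -0.0207, 0.0016, 0], [0, 0, 0, 0.0055, -0.0207, 0.0016, 0]]])

```text
clock: 13.75
position: [0.5126, 0.0291, 0.1326]
eef_rot: [-2.945, 0.418, -2.622]
force: [1.3, 0.6, -2.8]
opening: 0.0094
gripper_force: 59.3
```

```bash
python3 s.py
```

```text
t 13.75 ins mm -33.37876011884737 lat [  49.9566 -149.7233] Fax -3.0991832485634854 F [ 1.3033  0.6207 -2.7919] Tq ax 0.011244908383147347 turn 2.7668478284279887 grip 59.34754128873465 0.009352877816157238 q [ 0.5957  0.5241 -1.1098  2.378   1.5746  0.5855  0.2817] axin tool [-0.0671 -0.0053  0.9977]
```

>>> inch_along(motion=[[[0, 0, 0, 0.0055, -0.0207, 0.0016, 0], [0, 0, 0, 0.0055, -0.0207, 0.0016, 0], [0, 0, 0, 0.0055, -0.0207, 0.0016, 0], [0, 0, 0, 0.0055, -0.0207, 0.0016, 0], [0, 0, 0, 0.0055, -0.0207, 0.0016, 0], [0, 0, 0, 0.0055, -0.0207, 0.0016, 0], [0, 0, 0, 0.0055, -0.0207, 0.0016, 0], [0, 0, 0, 0.0035, -0.0135, 0.0011, 0]]])

```text
clock: 14.42
position: [0.5507, -0.1323, 0.1324]
eef_rot: [-2.945, 0.417, -2.624]
force: [0.5, -0.3, -3.6]
opening: 0.0094
gripper_force: 59.4
```

```bash
python3 lift.py | head -1
```

```text
up [-0.4051 -0.179  -0.8966] +x [-0.7947 -0.416   0.4421] +y [-0.4521  0.8916  0.0263]
```

>>> inch_along(motion=[[[0, 0, 0, 0.0030, -0.0115, 0.0009, 0], [0, 0, 0, 0.0015, -0.0055, 0.0004, 0], [0, 0, 0, 0, 0, 0, 0]]])

```text
clock: 14.67
position: [0.5546, -0.1487, 0.1323]
eef_rot: [-2.945, 0.417, -2.625]
force: [0.0, -0.1, -3.4]
opening: 0.0089
gripper_force: 59.4
```

```bash
python3 s.py
```

```text
t 14.6667 ins mm -21.768377096383826 lat [  69.4215 -331.005 ] Fax -2.981392926882278 F [ 0.0416 -0.1352 -3.4271] Tq ax -0.04412989713337319 turn 2.7695910496232417 grip 59.3678654663745 0.008851478746612356 q [ 0.962   0.5797 -1.0087  2.2126  1.337   0.3987  0.9767] axin tool [-0.0686 -0.0041  0.9976]
```

Run:
```python
from h import *
s=robot.get_image("side")[:,:,::-1];t=robot.get_image("top")[:,:,::-1]
cv2.imwrite("pics/side5.png",s);cv2.imwrite("pics/top5.png",t)
f=lambda i,u,v:cv2.resize(i[v:v+120,u:u+120],(400,400),interpolation=cv2.INTER_CUBIC)
cv2.imwrite("pics/z5.png",np.hstack([f(s,270,200),f(t,285,150)]))
```

```text
(no output)
```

View pics/z5.png

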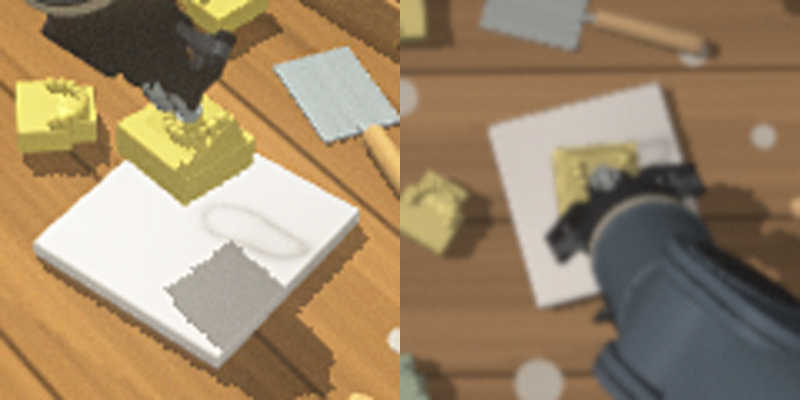

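The cast hangs over the slab: in the top view its centre is near crop (600,185) and the slab's near (600,195). Lowering.

>>> inch_along(motion=[[[0, 0, 0, 0.0012, 0.0005, 0.0027, 0], [0, 0, 0, 0.0028, 0.0013, 0.0063, 0], [0, 0, 0, 0.0028, 0.0013, 0.0063, 0], [0, 0, 0, 0.0028, 0.0013, 0.0063, 0], [0, 0, 0, 0.0028, 0.0013, 0.0063, 0], [0, 0, 0, 0.0028, 0.0013, 0.0063, 0], [0, 0, 0, 0.0028, 0.0013, 0.0063, 0], [0, 0, 0, 0.0028, 0.0013, 0.0063, 0]]])

```text
clock: 15.43
position: [0.5554, -0.1447, 0.0807]
eef_rot: [-2.945, 0.419, -2.62]
force: [1.1, -1.3, -3.2]
opening: 0.0093
gripper_force: 59.4
```

>>> inch_along(motion=[[[0, 0, 0, 0.0008, 0.0004, 0.0018, 0], [0, 0, 0, 0.0008, 0.0004, 0.0018, 0], [0, 0, 0, 0, 0, 0, 0]]])

```text
clock: 15.68
position: [0.5553, -0.1451, 0.0768]
eef_rot: [-2.946, 0.419, -2.621]
force: [0.6, 0.2, -3.5]
opening: 0.009
gripper_force: 59.3
```

```bash
python3 s.py | cut -c1-160
```

```text
t 15.6833 ins mm 26.805895213665746 lat [  42.6355 -327.5001] Fax -3.3208131236803293 F [ 0.6021  0.1585 -3.4791] Tq ax -0.012984982569291358 turn 2.76646020200
```

>>> inch_along(motion=[[[0, 0, 0, 0.0006, 0.0003, 0.0013, 0], [0, 0, 0, 0.0006, 0.0003, 0.0013, 0], [0, 0, 0, 0.0006, 0.0003, 0.0013, 0], [0, 0, 0, 0, 0, 0, 0]]])

```text
clock: 16.02
position: [0.5553, -0.1456, 0.0726]
eef_rot: [-2.945, 0.419, -2.622]
force: [-0.4, 0.0, -4.1]
opening: 0.0091
gripper_force: 59.4
```

>>> inch_along(motion=[[[0, 0, 0, 0.0004, 0.0002, 0.0009, 0], [0, 0, 0, 0, 0, 0, 0]]])

```text
clock: 16.18
position: [0.5555, -0.1455, 0.0718]
eef_rot: [-2.945, 0.419, -2.622]
force: [-0.7, 0.4, -0.7]
opening: 0.0092
gripper_force: 59.9
```

>>> inch_along(motion=[[[0, 0, 0, 0.0004, 0.0002, 0.0009, 0], [0, 0, 0, 0, 0, 0, 0]]])

```text
clock: 16.35
position: [0.5557, -0.1455, 0.0712]
eef_rot: [-2.944, 0.419, -2.621]
force: [-5.5, -1.1, 8.2]
opening: 0.0095
gripper_force: 61.4
```

>>> inch_along(motion=[[[0, 0, 0, -0.0002, -0.0001, -0.0004, 0], [0, 0, 0, 0, 0, 0, 0.02], [0, 0, 0, 0, 0, 0, 0.04], [0, 0, 0, 0, 0, 0, 0.05], [0, 0, 0, 0, 0, 0, 0.05], [0, 0, 0, 0, 0, 0, 0.05]]])

```text
clock: 16.85
position: [0.5555, -0.1455, 0.0711]
eef_rot: [-2.945, 0.419, -2.622]
force: [0.8, 0.4, -0.8]
opening: 0.0499
gripper_force: 0.0
```

>>> inch_along(motion=[[[0, 0, 0, 0, 0, -0.01, 0.05], [0, 0, 0, 0, 0, -0.02, 0.05], [0, 0, 0, 0, 0, -0.02, 0.05], [0, 0, 0, 0, 0, -0.02, 0.05], [0, 0, 0, 0, 0, -0.02, 0.05], [0, 0, 0, 0, 0, 0, 0.05]]])

```text
clock: 17.35
position: [0.5151, -0.1481, 0.1541]
eef_rot: [-2.943, 0.419, -2.621]
force: [-0.1, -0.1, -0.9]
opening: 0.05
gripper_force: 0.0
```

Run:
```python
from h import *
s=robot.get_image("side")[:,:,::-1];t=robot.get_image("top")[:,:,::-1]
cv2.imwrite("pics/side6.png",s);cv2.imwrite("pics/top6.png",t)
f=lambda i,u,v:cv2.resize(i[v:v+120,u:u+120],(400,400),interpolation=cv2.INTER_CUBIC)
cv2.imwrite("pics/z6.png",np.hstack([f(s,270,200),f(t,285,150)]))
```

```text
(no output)
```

View pics/z6.png

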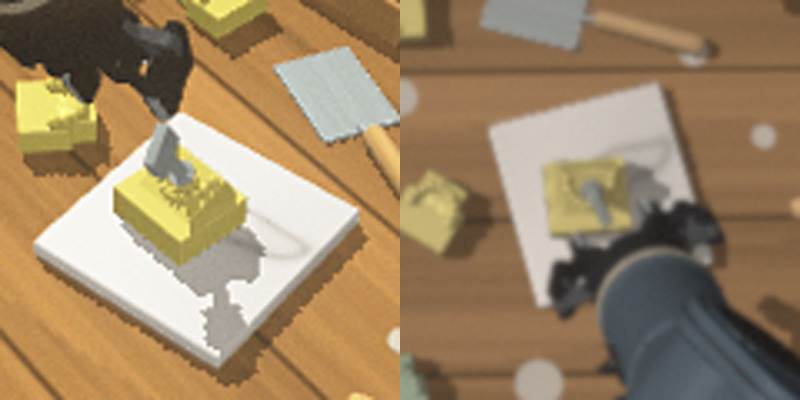

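The cast stands upright on the slab with its centre near top crop (588,197), about 10 mm from the slab's centre. The gripper is clear. Handing in.

```bash
python3 -c "
from cell import robot
print(robot.hand_in())"
```

```text
the job is handed in; nothing more can be done
None
```

I drove the screw home (stop felt at about 2.8 rad), lifted the cast out by it and set it upright on the slab about 10 mm from the centre, then let go and handed in; the push read 25.3 N at the wrist for a moment, just over your 25 N limit, though I saw no crack, and the hand-in returned no verdict.

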